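# Line up the splash flap's hinge and hold it for the pin

### The job

Pick up the loose splash flap that has a single hinge knuckle in the middle of its edge, and bring that knuckle down into the gap between the two knuckles on the grey jamb block, flap level and reaching out from the front of the block, so that the three holes line up and the hinge pin could be slid straight through. Be gentle with the hinge, and leave the other flap, the pin, the flask and the jar where they are. Finish while still holding the flap there, steady, in the gripper alone: do not let go or rest it on anything.

Things in the scene. Friction and masses are not known exactly. Their poses are not given: they have to be found in the camera images.
- flap: The loose flap to fit: a grey plastic plate 120 mm (its x) x 110 mm (its y) x 6 mm, lying flat on the bench, 0.2 to 0.45 kg. Origin: centre of the plate's underside; z up. In the middle of its +x edge is one steel hinge knuckle, a tube along y, 40 mm long, 26 mm outside, with a 14 mm hole; a black upright grip rib stands across the plate's top near its middle.
- flap_grip (a point): Point to grasp on the flap: centre of the black grip rib (14 mm thick along x, 70 mm long along y), 36 mm above the plate's underside and about over the flap's centre of mass; the rib's top is 20 mm above this point, the plate's top 30 mm below it. Axes as the flap's.
- flap_knuckle (a point): Centre of the hole of the flap's knuckle: 85 mm from flap_grip along the flap's +x and 23 mm lower (13 mm above the plate's underside). Its y axis is the hole's axis. Axes as the flap's.
- jamb: The fixed jamb block, grey painted, 50 mm deep (its x), 130 mm wide (y), 96 mm high, on a 150 mm wide foot plate. Origin: centre of its underside. On its front (-x) face is the fixed hinge leaf: two steel knuckles along y, each 30 mm long, 26 mm outside, 14 mm hole, their axis 24 mm before the front face (49 mm from the origin) and 90 mm above the bench.
- jamb_gap (a point): Where the flap's knuckle centre must go: on the axis of the fixed knuckles, midway between them, 90 mm above the bench. y lies along the hinge axis, z up, x points to the block; the flap must reach out along -x. The gap is 48 mm long, 4 mm free each side of the flap's knuckle, open above, below and towards -x: nothing in it carries the flap.
- spare_flap_grip (a point): Grip rib centre of the other loose flap, the same plate and rib but with two knuckles at the ends of its +x edge instead of one in the middle: it does not fit; leave it. Axes as for flap_grip.
- pin: Bystander: the loose steel hinge pin lying on the bench, 8 mm thick, 120 mm long along its y, with a 22 mm bent end. Origin on the bench under its middle.
- flask: Bystander: glass conical flask, 76 mm wide, 110 mm high. Origin: centre of its foot.
- jar: Bystander: white jar with a blue cap, 52 mm wide, 85 mm high. Origin: centre of its foot.
Not all that is in view belongs to the job. Leave any blue or green look-alike of the flap alone.

How it is judged:
By the outcome, as a careful person would: the job done as asked, in the order asked, and still so for the second after the job is handed in, while the arm keeps its last pose, push and grip.
It also fails if it takes over 38 s, if anything falls off the work surface, if the arm or the gripper's body presses on something with over 40 N, if the wrist force passes 120 N, or if a joint passes its speed limit or range.

### The arm

A 6-joint arm with a two-finger parallel gripper is mounted at the origin on the work surface. World frame = base frame: x ahead of the robot, y to its left, z up, the work surface at z = 0. Lengths are in m, angles in degrees, forces in N, time in s.
With the tool pointing down it reaches from about 0.25 to 0.725 m from the base axis. Payload 9.7 kg.
Tool frame: the origin (TCP) lies on the centre line of the jaws, within the pads' length; the fingertips stand bot.nose_length ahead of it and the grasp point (between the pads) lies 11 mm behind it (bot.nose_length is the distance from the TCP to the fingertips, in m); z points along the fingers, y is the line along which they close (so a half turn about z gives the same grasp; the last joint's range is limited). The gripper opens to 85 mm and grips with 20 to 120 N. Pads are 22 mm wide; open, the fingers measure 114 mm over their backs; the gripper's body (76 mm by 85 mm) begins 54 mm behind the grasp point. The pads swing forward as they close: fully open they stand 13 mm farther back than shut.
Start: joints at [66.005, 4.979, 10.078, 95.1, 0, 90], TCP at [0.224, 0.502, 0.239] pointing down, gripper open.
Joint ranges: [-179.16, 179.16], [-48.56, 103.87], [-65.8, 70.77], [-126.05, 130.52], [-82.76, 87.17], [-180, 180]. Speed limits (degrees/s): [127.2, 127.2, 147.25, 180, 180, 180].

### API

Orientations are given as [roll, pitch, yaw] about the fixed x, y, z axes, in that order (R = Rz(yaw) Ry(pitch) Rx(roll)).
In Python, from workcell import bot gives the robot as it stands. The module is installed in compiled form; this text tells all that it offers.
- The arm moves only by the shell command python3 -m inch 'ROWS' [OPENING] [FORCE]. ROWS is JSON, a list of rows, each a list of 4 numbers: the shift along the world's x, y, z in cm, then the turn about the world's z in degrees. A call has exactly 8 rows; each row is the pose to reach, as a shift and turn from the pose commanded when the call began; what a row does not reach only later rows make up. A row lasts 1/8 s, in which the tool goes at most 62.5 mm and 10.7 degrees, less where a joint would pass 70% of its speed; a pose out of reach is approached as far as the arm can. A call with a gripper value outside its range is refused whole. OPENING is the finger opening in cm, from 0 to 8.54, set as the call begins (- or left out, the last holds). The fingers move at their own pace and stop on an object; FORCE is the grip in N (left out, the last holds). Time passes only in rows, so rows that repeat a pose let the fingers close, or fill a call up. It gives the time, the measured TCP pose, the force, the opening and the grip force at its end, in the units of the state.
- bot.get_obs(): the state, without advancing time (a new reading comes with each control period).
- bot.camera(name): name is "scene" or "top"; returns a dict with "img" (384x512x3 uint8, red, green, blue), "fovy" (degrees; the focal length in pixels is half the picture's height over the tangent of half this angle, whatever the lens; pixels are square), "cx", "cy" (the principal point, pixels), "dist" ([k1, k2, p1, p2, k3] as OpenCV has them; the pictures are not rectified), "R" (3x3) and "t" (3): a world point X has camera coordinates R X + t. Camera axes: x right, y down, z forward; pixel columns grow to the right and rows downward; lengths in m; the calibration is good to about 2 mm. A picture is of the moment at which its call begins. There is no depth.
- bot.job_done(): hands the job in; it is judged then, once.
Trained networks look in a picture, given as the dict that the camera call returned (one of the last four; its "shot" number tells which), for a name from the list of things; names that differ only in an ending like _2 or _b are one class to them, and where a whole thing is asked for, a point or a joint stands for the part that bears it (a point fixed in the world has none). Each returns a list of dicts, best first, with "score" (0 to 1); they miss things now and then, are a little off and sometimes report something else, mostly with a low value. They report only what shows in the picture. A call takes as long as a camera call. They do not tell look-alikes from the thing itself.
- bot.find_in(thing, picture): "point" ([column, row] in pixels, amid what is visible of it).
- bot.landmark_of(thing, picture): "point" ([column, row] in pixels: a listed point, or the origin of a listed thing).
The state is a dict: "time": time; "q": joint angles; "qd": joint speeds; "joint_efforts": joint torques, N m; "ee_pos": TCP position; "tcp_rot": TCP orientation; "wrist_force": force on the tool from outside, world axes, zero at the start; "torque": the same for the moment, N m; "opening": finger opening in m; "grasp_force": force on a finger pad.
Only numpy, scipy, OpenCV 4.12 (cv2) and the standard library are available. Lean on these libraries where they do the work, as an engineer would, in place of code of your own. Each camera call takes 0.05 s, during which the arm holds its last target. There are 200 camera calls.

## Working session

There is one attempt and no reset: what is moved stays moved. The work goes in short steps, Python scripts to look and compute and a shell command to move; the robot and the scene stay as the last step left them, time stands still between calls to the robot, and variables do not carry over. Pictures are saved under pics/ and viewed, at most 10 in all, crops included, and the job is handed in when it is done.

```bash
mkdir -p pics; cat > h.py <<'E'
import numpy as np, cv2
from workcell import bot
def K(p):
    f=p["img"].shape[0]/2/np.tan(np.radians(p["fovy"]/2)); return np.array([[f,0,p["cx"]],[0,f,p["cy"]],[0,0,1.]])
def ray(p,px):
    u=cv2.undistortPoints(np.array([[px]],float),K(p),np.array(p["dist"],float))[0,0]
    R=np.array(p["R"]);t=np.array(p["t"]); return -R.T@t, R.T@np.array([u[0],u[1],1.])
def atz(p,px,z):
    o,d=ray(p,px); return o+d*(z-o[2])/d[2]
def proj(p,X):
    R=np.array(p["R"]);return cv2.projectPoints(np.array(X,float).reshape(-1,1,3),cv2.Rodrigues(R)[0],np.array(p["t"],float),K(p),np.array(p["dist"],float))[0][:,0]
def tri(a,pa,b,pb):
    (o1,d1),(o2,d2)=ray(a,pa),ray(b,pb); A=np.stack([d1,-d2],1); s=np.linalg.lstsq(A,o2-o1,rcond=None)[0]
    x,y=o1+s[0]*d1,o2+s[1]*d2; return (x+y)/2,np.linalg.norm(x-y)
def save(p,n,box=None,s=1):
    im=p["img"][:,:,::-1]
    if box: im=im[box[1]:box[3],box[0]:box[2]]
    cv2.imwrite("pics/"+n,cv2.resize(im,None,fx=s,fy=s,interpolation=cv2.INTER_CUBIC))
E
cat > m.py <<'E'
from h import *
np.set_printoptions(precision=4,suppress=True)
S=bot.camera("scene");T=bot.camera("top");save(S,"s0.png",s=1.5);save(T,"t0.png",s=1.5)
H=dict(flap=0,flap_grip=.036,flap_knuckle=.013,jamb=0,jamb_gap=.09,spare_flap_grip=.036,pin=0,flask=0,jar=0)
for n,z in H.items():
  for nm,p in(("S",S),("T",T)):
    for r in bot.landmark_of(n,p)[:3]: print(n,nm,np.round(r["point"],1),round(r["score"],2),atz(p,r["point"],z)[:2])
o=bot.get_obs();print(o["time"],o["ee_pos"],o["tcp_rot"],bot.nose_length,o["opening"],o["wrist_force"])
print("cams",-np.array(S["R"]).T@S["t"],-np.array(T["R"]).T@T["t"])
E
python3 m.py
```

```text
flap S [173.2 185.5] 0.92 [ 0.3351 -0.3249]
flap S [184.5 290.9] 0.92 [ 0.7222 -0.4002]
flap S [175.8 228.6] 0.83 [ 0.5091 -0.3655]
flap T [305.8 251.9] 0.91 [ 0.3396 -0.3264]
flap T [328.3 163.6] 0.79 [ 0.7132 -0.4229]
flap T [374.  252.6] 0.77 [ 0.34   -0.6104]
flap_grip S [176.3 221.8] 0.9 [ 0.5076 -0.3568]
flap_grip S [169.3 184.5] 0.87 [ 0.3537 -0.3373]
flap_grip S [ 89.5 209.3] 0.64 [ 0.3497 -0.6026]
flap_grip T [311.5 208.6] 0.66 [ 0.5157 -0.3454]
flap_grip T [325.6 158.4] 0.63 [ 0.7273 -0.4054]
flap_grip T [376.3 256.8] 0.56 [ 0.3222 -0.6095]
flap_knuckle S [176.8 318.6] 0.81 [ 0.7944 -0.442 ]
flap_knuckle S [187.4 248.6] 0.8 [ 0.6007 -0.3521]
flap_knuckle S [178.6 164.9] 0.6 [ 0.2616 -0.2811]
flap_knuckle T [364.5 271.9] 0.83 [ 0.2605 -0.566 ]
flap_knuckle T [314.3 190.8] 0.73 [ 0.5935 -0.3608]
flap_knuckle T [335.9 143.8] 0.58 [ 0.7967 -0.4539]
jamb S [334.6 197.4] 0.73 [0.6092 0.1824]
jamb T [180.9 186.7] 0.81 [0.6042 0.1976]
jamb T [184.2 194.3] 0.52 [0.5722 0.1827]
jamb_gap S [330.2 172.8] 0.59 [0.5622 0.1734]
jamb_gap T [184.6 196.5] 0.91 [0.5502 0.1691]
spare_flap_grip S [245.6 182.5] 0.82 [ 0.4497 -0.0911]
spare_flap_grip S [187.7 250.3] 0.32 [ 0.6187 -0.3531]
spare_flap_grip T [244.7 221.1] 0.92 [ 0.4603 -0.0722]
pin S [284.1 242.1] 0.62 [ 0.6958 -0.0592]
pin T [242.6 165.6] 0.45 [ 0.6985 -0.0598]
flask S [239.6 269.5] 0.87 [ 0.7253 -0.2263]
flask T [280.  159.9] 0.52 [ 0.7257 -0.2177]
jar S [383.8 165.4] 0.68 [0.5562 0.4299]
jar S [177.1 219.2] 0.51 [ 0.4761 -0.3515]
jar T [121.5 195.7] 0.54 [0.5623 0.4455]
1.0 [0.2237 0.5025 0.2393] [179.9998  -0.0009 156.0049] 0.008 0.08530033340460993 [ 1.3988 -0.2364 -0.1197]
cams [ 1.135  -0.3594  1.0246] [ 0.2872 -0.0717  1.947 ]
```

View pics/s0.png

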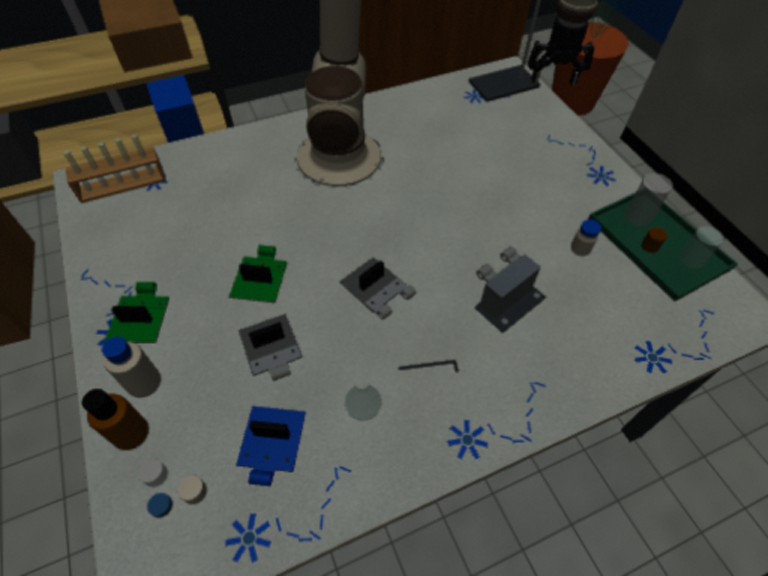

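View pics/t0.png

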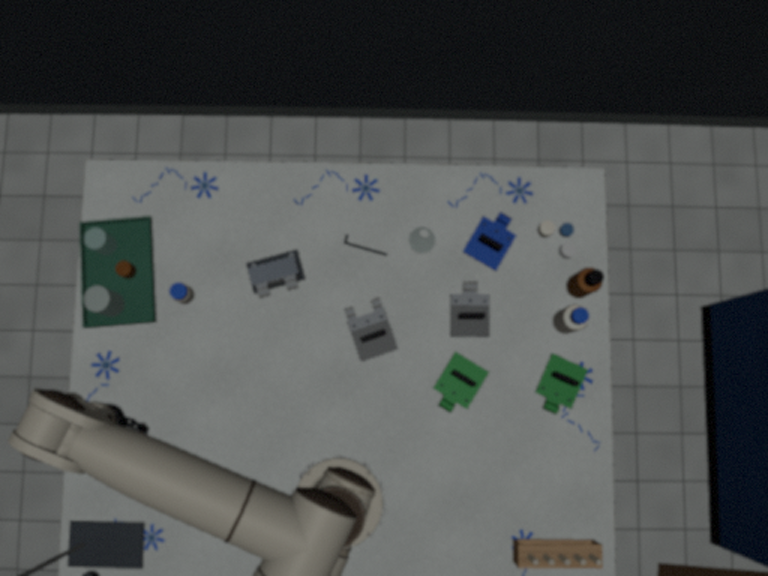

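The top view (1.5x) shows the grey single-knuckle flap at (470,310) with its knuckle towards +x, the two-knuckle spare at (372,333), and the jamb at (276,271) with its knuckles at (264,292) and (292,286). The blue and green look-alikes are separate. Next I'll rectify the flap and jamb onto their known planes to get precise poses.

```bash
cat > o.py <<'E'
from h import *
def ortho(p,c,z,h=.1,s=1.5):  # image up=+x, left=+y
    n=int(2*h*1000*s); i,j=np.mgrid[0:n,0:n]; x=c[0]+h-(i+.5)/s/1000; y=c[1]+h-(j+.5)/s/1000
    uv=proj(p,np.stack([x,y,np.full_like(x,z)],-1)).reshape(n,n,2).astype(np.float32)
    return cv2.remap(p["img"],uv,None,cv2.INTER_CUBIC)
def avg(n,k=3):
    p=bot.camera(n); a=[p["img"].astype(float)]+[bot.camera(n)["img"].astype(float) for _ in range(k-1)]
    p["img"]=np.mean(a,0).astype(np.uint8); return p
E
python3 - <<'E'
from o import *
import pickle
S=avg("scene");T=avg("top");pickle.dump((S,T),open("p0.pkl","wb"))
rows=[]
for c,z in(((.512,-.351),.006),((.59,.18),.096)):
    r=[ortho(p,c,z,s=1.5) for p in(S,T)]
    for im in r:
        for k in range(0,300,30): im[k,:6]=(255,0,0);im[:6,k]=(255,0,0)
    rows.append(np.hstack(r))
im=np.vstack(rows); cv2.imwrite("pics/o0.png",np.clip(im[:,:,::-1]*1.8,0,255))
E
```

```text
[ WARN:0@1.379] global loadsave.cpp:1063 imwrite_ Unsupported depth image for selected encoder is fallbacked to CV_8U.
```

View pics/o0.png

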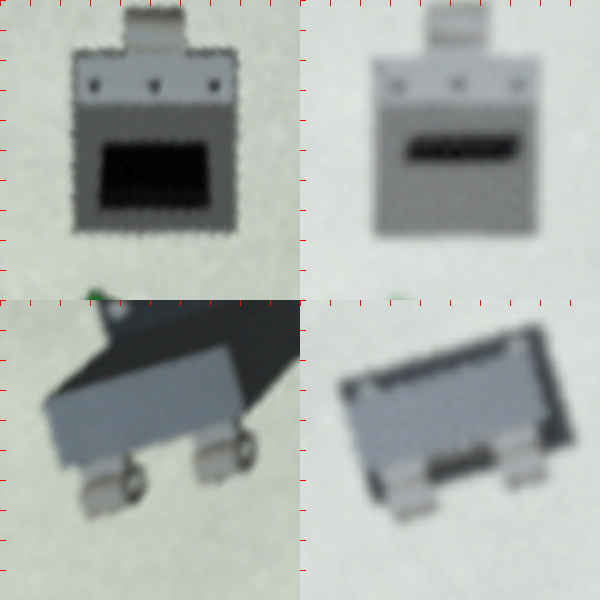

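The rectified crops are clean: the flap plate is square to the axes with yaw about 0, and its plate centre reads about (0.516,-0.355). The jamb top is turned by about +17°, with knuckles at (110,487)/(225,455) in S and (412,490)/(524,460) in T. I'll refine by edge fitting.

```bash
cat > fit.py <<'E'
from o import *
from scipy.optimize import minimize
def rectfit(p,c0,yaw0,z,L,W,edges="fblr"):
    g=cv2.GaussianBlur(cv2.cvtColor(p["img"],cv2.COLOR_RGB2GRAY).astype(np.float32),(0,0),.6)
    u=np.linspace(-.45,.45,40)
    def cost(v):
        x,y,a=v[0]/1000+c0[0],v[1]/1000+c0[1],np.radians(yaw0+v[2]); s=0
        for e in edges:
            d={"f":(-1,0),"b":(1,0),"l":(0,1),"r":(0,-1)}[e]
            o=[]
            for k in(-.002,.002):
                q=np.array([(d[0]*(L/2+k) if d[0] else t*L, d[1]*(W/2+k) if d[1] else t*W) for t in u])
                X=np.c_[x+q[:,0]*np.cos(a)-q[:,1]*np.sin(a),y+q[:,0]*np.sin(a)+q[:,1]*np.cos(a),np.full(40,z)]
                uv=proj(p,X).astype(np.float32)
                o.append(cv2.remap(g,uv[:,None],None,cv2.INTER_LINEAR)[:,0])
            s-=abs(np.mean(o[1]-o[0]))
        return s
    best=min((minimize(cost,[i,j,k],method="Nelder-Mead",options=dict(initial_simplex=np.array([[i,j,k],[i+2,j,k],[i,j+2,k],[i,j,k+2]]))) for i in(-3,0,3) for j in(-3,0,3) for k in(-2,2)),key=lambda r:r.fun)
    v=best.x; return np.round([c0[0]+v[0]/1000,c0[1]+v[1]/1000,yaw0+v[2],best.fun],4)
E
python3 - <<'E'
from fit import *
import pickle
S,T=pickle.load(open("p0.pkl","rb"))
for n,p in(("S",S),("T",T)):
    print(n,"plate",rectfit(p,(.516,-.355),0,.006,.12,.11))
    print(n,"rib",rectfit(p,(.511,-.355),0,.056,.014,.07))
    for e in("fblr","blr"): print(n,"jamb",rectfit(p,(.60,.187),17,.096,.05,.13,e))
E
```

```text
S plate [  0.5188  -0.3544   0.2769 -91.531 ]
S rib [  0.5133  -0.3544   0.4152 -54.4145]
S jamb [  0.6177   0.1838  17.1738 -54.2469]
S jamb [  0.6176   0.1837  17.7066 -44.1822]
T plate [ 5.13400e-01 -3.54600e-01  5.60000e-03 -5.22777e+01]
T rib [  0.5069  -0.3527   0.8368 -64.0683]
T jamb [  0.5968   0.1775  17.9685 -39.6977]
T jamb [  0.6158   0.1833  16.8575 -35.8016]
```

```bash
python3 -m inch '[[1,-3,0,-3],[2.8,-8.4,0,-7],[4.6,-13.8,0,-11],[6.5,-19.3,0,-15],[8.3,-24.8,0,-19],[10.1,-30.3,0,-23],[12,-35.8,0,-27],[14,-41.3,0,-31]]' 8.5 40
python3 -m inch '[[1.8,-5.5,0,-4.3],[3.6,-11,0,-8.6],[5.4,-16.5,0,-13],[7.2,-22,0,-17],[9,-27.5,-1,-21.5],[11,-33,-3,-26],[13,-38.5,-6,-30.5],[14.7,-44.3,-9,-34.7]]'
```

```text
time: 2.3
ee_pos: [0.3639, 0.0877, 0.2396]
tcp_rot: [179.9, 0.0, 124.9]
wrist_force: [0.6, 0.7, 0.8]
opening: 0.0848
grasp_force: 0.0
time: 3.3
ee_pos: [0.509, -0.3484, 0.1521]
tcp_rot: [180.0, 0.0, 90.2]
wrist_force: [2.0, 0.2, 1.0]
opening: 0.085
grasp_force: 0.0
```

```bash
python3 -m inch '[[0,0,-2,0],[0,0,-4.5,0],[0,0,-7,0],[0,0,-9,0],[0,0,-10.8,0],[0,0,-12,0],[0,0,-12.4,0],[0,0,-12.4,0]]'
python3 -m inch '[[0,0,0,0],[0,0,0,0],[0,0,0,0],[0,0,0,0],[0,0,0,0],[0,0,0,0],[0,0,0,0],[0,0,0,0]]' 0.6 60
```

```text
time: 4.3
ee_pos: [0.5087, -0.3465, 0.0292]
tcp_rot: [180.0, 0.0, 90.3]
wrist_force: [-0.0, 0.2, 0.3]
opening: 0.0847
grasp_force: 0.0
time: 5.3
ee_pos: [0.5086, -0.3465, 0.0292]
tcp_rot: [180.0, 0.0, 90.3]
wrist_force: [-1.6, 0.2, 4.5]
opening: 0.0135
grasp_force: 59.5
```

```bash
python3 -m inch '[[0,0,0.5,0],[0,0,1.5,0],[0,0,3,0],[0,0,5,0],[0,0,7.5,0],[0,0,10,0],[0,0,12.5,0],[0,0,14,0]]' 0.6 85
python3 -m inch '[[0,1,0.5,0],[0,3,1,1],[0,6,1,2],[-0.2,10,1,3],[-0.5,14,1,5],[-0.7,18,1,6],[-0.9,22,1,7],[-1.1,26,1,9]]'
python3 -m inch '[[-0.2,4,0,1],[-0.4,8,0,2],[-0.6,12,0,4],[-0.8,15.5,0,5],[-1,18.5,0,6],[-1.1,21,0,7],[-1.1,22.8,0,8],[-1.1,23.7,0,8.1]]'
python3 - <<'E'
from o import *
import pickle
S=avg("scene");T=avg("top");pickle.dump((S,T),open("p1.pkl","wb"))
o=bot.get_obs();print(o["time"],o["ee_pos"],o["tcp_rot"],o["wrist_force"],o["torque"],o["opening"])
im=np.hstack([S["img"][110:260,260:410],T["img"][130:280,130:280]]);cv2.imwrite("pics/h1.png",cv2.resize(np.clip(im[:,:,::-1]*1.7,0,255).astype(np.uint8),None,fx=2.6,fy=2.6,interpolation=cv2.INTER_CUBIC))
E
```

```text
time: 6.3
ee_pos: [0.509, -0.3467, 0.1716]
tcp_rot: [179.9, 0.1, 90.3]
wrist_force: [0.5, -0.4, -3.7]
opening: 0.013
grasp_force: 83.0
time: 7.3
ee_pos: [0.4965, -0.084, 0.1783]
tcp_rot: [-179.9, -0.0, 99.4]
wrist_force: [1.1, -0.3, -3.4]
opening: 0.0132
grasp_force: 82.9
time: 8.3
ee_pos: [0.4859, 0.1516, 0.1786]
tcp_rot: [-180.0, -0.0, 107.5]
wrist_force: [-0.6, -0.1, -4.2]
opening: 0.0128
grasp_force: 83.0
8.6 [0.4866395  0.14986516 0.17895417] [-1.79995376e+02  9.52962820e-03  1.07345330e+02] [ 0.07358069 -0.03781419 -3.39696011] [-0.00089165  0.03795248  0.02299964] 0.012584772854918956
```

View pics/h1.png

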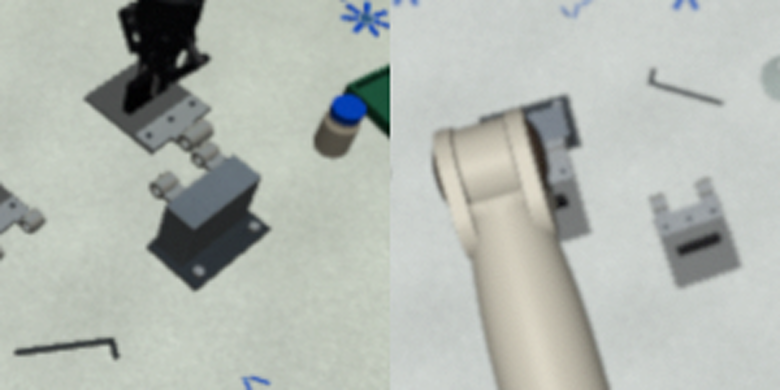

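The flap is held level about 7 cm above the gap. In the left (scene) half its knuckle is at (193,136), with the jamb knuckles at (165,185) and (207,153). The top view is mostly hidden by the arm. Now I'll check the camera bias at the jamb using the held plate, whose pose is known from the TCP.

```bash
python3 - <<'E'
from fit import *
import pickle
S,T=pickle.load(open("p1.pkl","rb"))
a=np.radians(17.35);c,s=np.cos(a),np.sin(a);R=np.array([[c,-s],[s,c]])
tcp=np.array([.48664,.14987]);pl=tcp+R@[.006,-.007]; print("pred plate",pl)
for zz in(.1558,.1528): 
  for e in("fblr","flr","br"): print(zz,e,rectfit(S,pl,17.35,zz,.12,.11,e))
for e in("fblr","blr","bl","br","fbr"): print(e,rectfit(S,(.617,.184),17.35,.096,.05,.13,e))
# ortho at knuckle heights
A=ortho(S,(.56,.17),.090,h=.08,s=2.4);B=ortho(S,(.56,.17),.1628,h=.08,s=2.4)
g=np.hstack([A,B])
for k in range(0,384,24):
    for j in(0,384): g[k,j:j+8]=(255,0,0);g[:8,k+j]=(255,0,0)
cv2.imwrite("pics/k1.png",np.clip(g[:,:,::-1]*1.7,0,255).astype(np.uint8))
E
```

```text
pred plate [0.49445446 0.14497774]
0.1558 fblr [  0.4998   0.1421  17.2001 -67.3501]
0.1558 flr [  0.4986   0.1417  17.3259 -61.8689]
0.1558 br [  0.5018   0.142   17.0079 -38.0608]
0.1528 fblr [  0.4977   0.1438  17.17   -65.7363]
0.1528 flr [  0.4961   0.1434  17.2185 -61.2018]
0.1528 br [  0.4999   0.1437  17.0436 -37.9501]
fblr [  0.6176   0.1838  17.1736 -56.1381]
blr [  0.6176   0.1837  17.7031 -45.6789]
bl [  0.6176   0.1828  16.9588 -33.4773]
br [  0.6175   0.1841  18.0856 -28.3919]
fbr [  0.6174   0.184   17.7563 -38.6064]
```

View pics/k1.png

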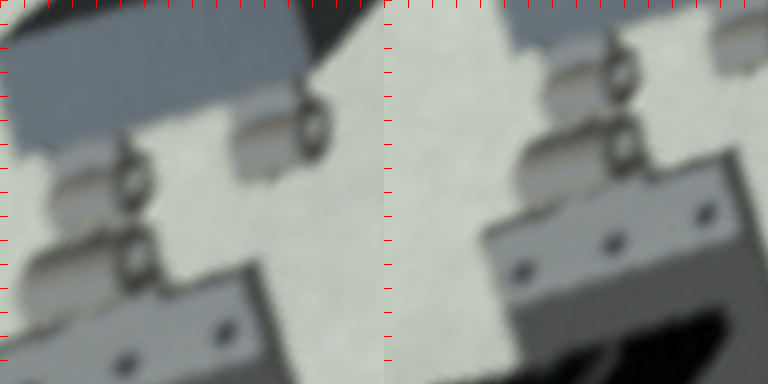

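Against the same scene camera, the jamb hole faces sit at (133,183) and (315,127) in the left panel, and the flap's hole face at (628,145) in the right. That means the flap needs about (-3,+3.5) mm. I'll apply that, lower to just above the gap and check again.

```bash
python3 -m inch '[[-0.1,0.1,-0.5,0],[-0.2,0.2,-1.3,0],[-0.3,0.35,-2.1,0],[-0.3,0.35,-2.8,0],[-0.3,0.35,-3.5,0],[-0.3,0.35,-4,0],[-0.3,0.35,-4.3,0],[-0.3,0.35,-4.3,0]]'
cat > k.py <<'E'
from fit import *
import sys
n=sys.argv[1]
S=avg("scene",4);o=bot.get_obs();print(o["time"],o["ee_pos"],o["tcp_rot"],o["wrist_force"],o["torque"],o["opening"])
zk=o["ee_pos"][2]+.0068-.023;print("zk",zk)
a=np.radians(o["tcp_rot"][2]-90);R=np.array([[np.cos(a),-np.sin(a)],[np.sin(a),np.cos(a)]])
pl=np.array(o["ee_pos"][:2])+R@[.006,-.007]
f=rectfit(S,pl+[.005,-.003],np.degrees(a),zk-.007,.12,.11,"fblr");print("pred",pl,"S",f,"knuckle S",f[:2]+R@[.079,0])
A=ortho(S,(.56,.17),.090,h=.08,s=2.4);B=ortho(S,(.56,.17),zk,h=.08,s=2.4)
g=np.hstack([A,B])
for k in range(0,384,24):
    for j in(0,384): g[k,j:j+8]=(255,0,0);g[:8,k+j]=(255,0,0)
cv2.imwrite("pics/"+n,np.clip(g[:,:,::-1]*1.7,0,255).astype(np.uint8))
E
python3 k.py k2.png
```

```text
time: 9.6
ee_pos: [0.4836, 0.154, 0.1359]
tcp_rot: [-180.0, 0.0, 107.4]
wrist_force: [0.6, -0.1, -3.1]
opening: 0.013
grasp_force: 83.1
9.8 [0.48367513 0.15407948 0.13620872] [1.79977257e+02 1.07917795e-03 1.07405656e+02] [-1.45760162  0.46660664 -3.38736191] [-0.01739976 -0.00280465 -0.00273661] 0.012856002192532513
zk 0.12000871795227774
pred [0.49149434 0.14919481] S [  0.4974   0.1449  17.2185 -66.2366] knuckle S [0.57278265 0.16853166]
```

View pics/k2.png

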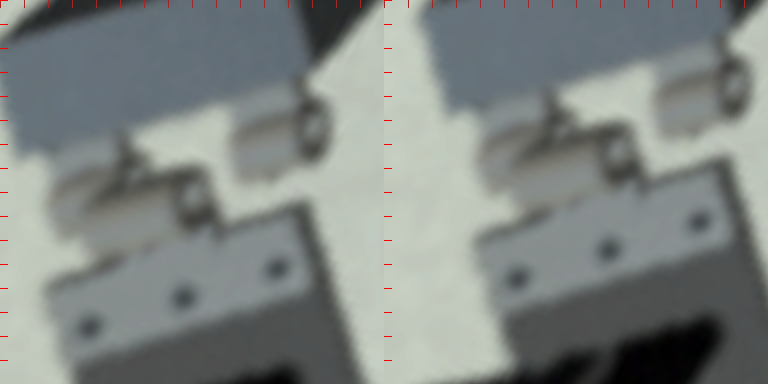

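In the right panel the flap's hole face is at about (618,156). The knuckle-based and plate-based residuals are (+1.5,-0.8) and (-2,+0.6) mm, which average to zero and sit well inside the side clearance. Now I'll lower slowly into the gap.

```bash
python3 -m inch '[[0,0,-0.3,0],[0,0,-0.7,0],[0,0,-1.1,0],[0,0,-1.5,0],[0,0,-1.8,0],[0,0,-2,0],[0,0,-2,0],[0,0,-2,0]]'
python3 -m inch '[[0,0,-0.2,0],[0,0,-0.4,0],[0,0,-0.6,0],[0,0,-0.8,0],[0,0,-1,0],[0,0,-1,0],[0,0,-1,0],[0,0,-1,0]]'
python3 k.py k3.png; python3 - <<'E'
from o import *
S=avg("scene",3);T=bot.camera("top")
im=np.hstack([S["img"][160:225,300:370],T["img"][165:230,150:220]]);cv2.imwrite("pics/z3.png",cv2.resize(np.clip(im[:,:,::-1]*1.8,0,255).astype(np.uint8),None,fx=5.7,fy=5.7,interpolation=cv2.INTER_CUBIC))
E
```

```text
time: 10.8
ee_pos: [0.4836, 0.154, 0.1161]
tcp_rot: [180.0, 0.0, 107.4]
wrist_force: [-0.3, -0.4, -3.2]
opening: 0.0129
grasp_force: 83.1
time: 11.8
ee_pos: [0.4836, 0.1541, 0.1061]
tcp_rot: [180.0, -0.0, 107.4]
wrist_force: [-0.4, 0.0, -4.0]
opening: 0.0131
grasp_force: 83.1
12.0 [0.48359394 0.15403956 0.10598991] [1.79996709e+02 8.35394767e-04 1.07402133e+02] [-0.03657376  0.21571647 -5.21842225] [ 0.03019668  0.02982394 -0.01901556] 0.013283283579080584
zk 0.08978991330598043
pred [0.49141285 0.14915441] S [  0.4946   0.1446  17.2586 -64.2219] knuckle S [0.56998411 0.16822703]
```

View pics/k3.png

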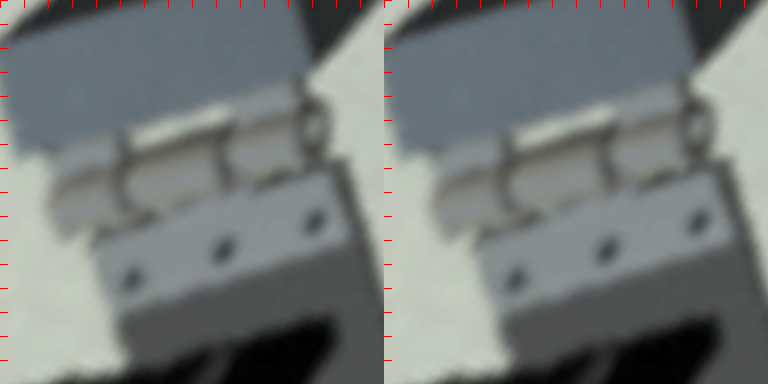

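View pics/z3.png

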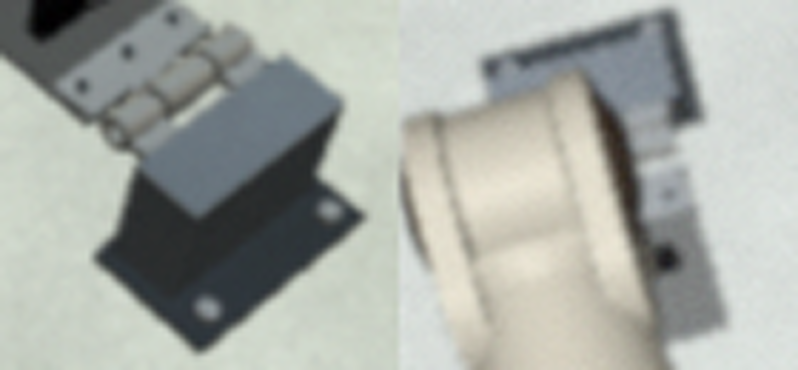

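The flap's knuckle now sits between the jamb knuckles, roughly collinear, with dark gaps at columns 123 and 225. I'll measure the residual offset by correlating cross-axis profiles.

```bash
python3 - <<'E'
from fit import *
S=avg("scene",4)
g=cv2.cvtColor(S["img"],cv2.COLOR_RGB2GRAY).astype(np.float32)
a=np.radians(17.3);gx,gy=.5709,.1705
v=np.arange(-75,75.1,.5)/1000;u=np.arange(-24,24.1,.25)/1000
V,U=np.meshgrid(v,u)
X=np.stack([gx+U*np.cos(a)-V*np.sin(a),gy+U*np.sin(a)+V*np.cos(a),np.full_like(U,.09)],-1)
I=cv2.remap(g,proj(S,X.reshape(-1,3)).reshape(*U.shape,2).astype(np.float32),None,cv2.INTER_CUBIC)
P=lambda lo,hi:I[:,(v>lo/1000)&(v<hi/1000)].mean(1)
m,l,r=P(-14,14),P(32,46),P(-46,-34)
um=u*1000
def sh(p,q,w=(np.abs(um)<9)):  # shift of q rel p
    from numpy import interp
    res=[(np.corrcoef(np.gradient(p)[w],np.gradient(interp(um+d,um,q))[w])[0,1],d) for d in np.arange(-7,7.1,.1)];return max(res)
print("m vs l",sh(l,m),"m vs r",sh(r,m),"r vs l",sh(l,r))
for k in range(0,len(um),8): print(um[k],l[k].round(),m[k].round(),r[k].round())
w=np.abs(um-2)<6; prof=I[w].mean(0); print("along axis v:",[(float(v[i]*1000),int(prof[i])) for i in range(0,len(v),4) if abs(v[i])<.062])
im=np.clip(cv2.resize(I[::-1,::-1],None,fx=2.6,fy=2.6)*1.7,0,255);cv2.imwrite("pics/ax.png",im)
E
```

```text
m vs l (np.float64(0.9913439192009921), np.float64(1.1999999999999709)) m vs r (np.float64(0.9658017413474624), np.float64(2.0999999999999677)) r vs l (np.float64(0.9769092177964442), np.float64(-0.9000000000000217))
-24.0 82.0 83.0 82.0
-22.0 79.0 83.0 80.0
-20.0 74.0 82.0 72.0
-18.0 67.0 79.0 63.0
-16.0 64.0 75.0 59.0
-14.0 69.0 73.0 64.0
-12.0 74.0 73.0 72.0
-10.0 77.0 76.0 76.0
-8.0 77.0 78.0 77.0
-6.0 77.0 78.0 77.0
-4.0 77.0 78.0 78.0
-2.0 76.0 77.0 77.0
0.0 75.0 75.0 75.0
2.0 73.0 72.0 72.0
4.0 69.0 68.0 67.0
6.0 65.0 62.0 63.0
8.0 63.0 55.0 64.0
10.0 66.0 54.0 70.0
12.0 73.0 66.0 77.0
14.0 79.0 86.0 82.0
16.0 82.0 101.0 82.0
18.0 82.0 103.0 81.0
20.0 80.0 93.0 77.0
22.0 76.0 80.0 72.0
24.0 71.0 70.0 67.0
along axis v: [(-61.0, 80), (-59.0, 67), (-57.0, 63), (-55.0, 64), (-53.0, 63), (-51.0, 59), (-49.0, 56), (-47.0, 58), (-45.0, 64), (-43.0, 69), (-41.0, 71), (-39.0, 72), (-37.0, 72), (-35.0, 73), (-33.0, 73), (-31.0, 73), (-29.0, 74), (-27.0, 75), (-25.0, 75), (-23.0, 74), (-21.0, 72), (-19.0, 68), (-17.0, 62), (-15.0, 55), (-13.0, 54), (-11.0, 58), (-9.0, 64), (-7.0, 69), (-5.0, 71), (-3.0, 72), (-1.0, 73), (1.0, 73), (3.0, 73), (5.0, 73), (7.0, 73), (9.0, 74), (11.0, 74), (13.0, 74), (15.0, 74), (17.0, 74), (19.0, 75), (21.0, 75), (23.0, 73), (25.0, 70), (27.0, 64), (29.0, 58), (31.0, 57), (33.0, 61), (35.0, 67), (37.0, 71), (39.0, 74), (41.0, 74), (43.0, 74), (45.0, 75), (47.0, 75), (49.0, 75), (51.0, 75), (53.0, 75), (55.0, 76), (57.0, 79), (59.0, 84), (61.0, 92)][ WARN:0@1.003] global loadsave.cpp:1063 imwrite_ Unsupported depth image for selected encoder is fallbacked to CV_8U.
```

View pics/ax.png

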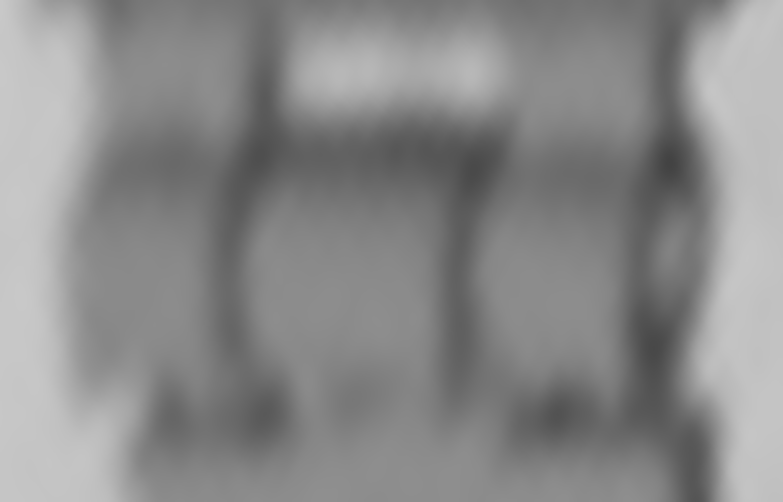

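The smooth shading across the three knuckles lines up to within about 1 mm. The two gaps, at v=-14 and v=+31, have equal width, so the flap is centred. The forces show only the flap's weight. I'll hold still briefly and hand it in.

```bash
python3 -m inch '[[0,0,0,0],[0,0,0,0],[0,0,0,0],[0,0,0,0],[0,0,0,0],[0,0,0,0],[0,0,0,0],[0,0,0,0]]' && python3 -c "
from workcell import bot
print(bot.job_done())"
```

```text
time: 13.4
ee_pos: [0.4836, 0.154, 0.106]
tcp_rot: [-180.0, -0.0, 107.4]
wrist_force: [-0.1, -0.2, -5.1]
opening: 0.0131
grasp_force: 83.1
the job is handed in; nothing more can be done
None
```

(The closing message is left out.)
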